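# Pick the blue retaining ring out of its groove

### The job

Two valve heads of the filling depositor stand on the bench for cleaning. With the yellow-handled pick, reach its tip under the lug of the blue split ring and lift that end, so the ring tilts up out of its groove and stays up at about 25 degrees or more; then lay the pick gently back down on the bench. Keep the gripper itself off the rings, and leave the orange ring shut.

Things in the scene. Friction and masses are not known exactly. Their poses are not given: they have to be found in the camera images.
- pick_grip (a point): Centre of the loose pick's yellow handle (90 long, 22 wide, 24 high, black band near the tail; 90 g), half-way up, 12 above the bench as it lies. x points along the pick to its tip, z up. A straight steel shank 8 thick leads from the handle's front to a flat blade 22 long, 10 wide, 5 thick, ending 110 ahead of this point on the same axis. Centre of mass 3 ahead. All mm.
- blue_lug (a point): On the underside of the blue ring's lug, mid-overhang. The flat lug, 24 mm wide and 6 thick, sticks out 32 mm past the upright wall of its head; this point is 16 mm outside the wall. Underside level, 77 mm above the bench while the ring is down, free space below. x points outwards along the lug, away from the head (to the robot's left, +y, within 17 degrees); y across it.
- blue_head: Fixed aluminium valve head that carries the blue ring: upright cylinder 92 mm in diameter, rim 76.5 mm high, foot 108 mm wide and 10 high, pipe stub in the middle to 94 mm. Origin: centre of the underside. x points to the lug's side, z up; the lug's centre line lies 19 mm to the +y side of the head's axis. A thick pipe port, 22 mm long, sticks out at -x.
- blue_ring (a joint): Tilt of the blue split ring (82 mm outside, 8 mm round bar, in a groove in the head's top face), rad: 0 lying in the groove, growing as the lug goes up, stop at 1.2. A level pin at its back, 102 mm behind blue_lug along -x at the same height, keeps it from being lost. About 1 N at the lug lifts it; it stays where it is left.
- orange_ring (a joint): Tilt (rad) of the orange ring, of the same make, on an equal fixed head 13 cm or more nearer to or farther from the robot than the blue one, its lug to +y too: 0 lying in its groove. It is to stay down.
Not all that is in view belongs to the job. What is shaped like the part that bears orange_ring but pink or red is not meant.

How it is judged:
By the outcome, as a careful person would: the job done as asked, in the order asked, and still so for the second after the job is handed in, with the robot touching nothing.
It also fails if it takes over 42 s, if anything falls off the work surface, if the arm or the gripper's body presses on something with over 40 N, if the wrist force passes 120 N, or if a joint passes its speed limit or range.

### The arm

A 6-joint arm with a two-finger parallel gripper is mounted at the origin on the work surface. World frame = base frame: x ahead of the robot, y to its left, z up, the work surface at z = 0. Lengths are in m, angles in rad, forces in N, time in s.
With the tool pointing down it reaches from about 0.375 to 0.825 m from the base axis. Payload 5.5 kg.
Tool frame: the origin (TCP) lies midway between the tips of the shut fingers; the grasp point (between the pads) lies 19 mm behind it; z points along the fingers, y is the direction in which the jaws open and shut (so a half turn about z gives the same grasp; the last joint's range is limited). The gripper opens to 85 mm and grips with 20 to 120 N. Pads are 22 mm wide; open, the fingers measure 114 mm over their backs; the gripper's body (76 mm by 85 mm) begins 54 mm behind the grasp point. The pads swing forward as they close: fully open they stand 13 mm farther back than shut.
Start: joints at [0, 0.314, -0.047, 1.21, 0, 1.571], TCP at [0.6, -0, 0.231] pointing down, gripper open.
Joint ranges: [-2.67, 2.67], [-0.69, 1.73], [-1.03, 1.25], [-2.08, 2.16], [-1.42, 1.45], [-3.14, 3.14]. Speed limits (rad/s): [2.39, 2.39, 3.01, 3.14, 3.14, 3.14].

### API

Orientations are given as a 3x3 rotation matrix whose columns are the frame's x, y, z axes.
In Python, from cell import env, capture, job, recognise, spot_point gives the robot as it stands.
- The arm moves only by the tool step_arm, never from a script. Its argument "series" is a list of rows, each a list of 3 entries, a list of its own where there are three numbers: the shift along the tool's x, y, z in m, then the turn about the tool's z in degrees, then the opening, from 0 (shut) to 1 (fully open). A call has 1 to 10 rows; each row is the pose to reach, as a shift and turn from the pose commanded when the call began, along the tool's axes at that moment; what a row does not reach only later rows make up. A row lasts 1/8 s, in which the tool goes at most 62.5 mm and 10.7 degrees, less where a joint would pass 70% of its speed; a pose out of reach is approached as far as the arm can. A call with a gripper value outside its range is refused whole. The fingers move at their own pace and stop on an object; the grip force is fixed at half the most. Time passes only in rows, so rows that repeat a pose let the fingers close. It gives the time, the measured TCP pose, the force and the opening at its end, in the units of the state.
- env.get_obs(): the state, without advancing time (a new reading comes with each control period).
- capture(name): name is "scene" or "side" or "wrist"; returns a dict with "img" (420x560x3 uint8, red, green, blue), "vertical_fov" (degrees; the focal length in pixels is half the picture's height over the tangent of half this angle, whatever the lens; pixels are square), "cx", "cy" (the principal point, pixels), "k1" (the pictures are not rectified: a ray, as slopes to the right and down, at radius r is drawn at 1 + k1 r^2 times it, then the intrinsics apply), "R" (3x3) and "t" (3): a world point X has camera coordinates R X + t; the wrist camera has in their place "mount" (4x4, takes a point from camera to tool coordinates, whose origin is the TCP and whose axes are the flange's). Camera axes: x right, y down, z forward; pixel columns grow to the right and rows downward; lengths in m; the calibration is good to about 2 mm. A picture is of the moment at which its call begins: read the wrist's pose just before it. There is no depth.
- job.hand_in(): hands the job in, once; it reports no verdict.
Trained networks look in a picture, given as the dict that the camera call returned (one of the last four; its "shot" number tells which), for a name from the list of things; names that differ only in an ending like _2 or _b are one class to them, and where a whole thing is asked for, a point or a joint stands for the part that bears it (a point fixed in the world has none). Each returns a list of dicts, best first, with "p" (0 to 1); they miss things now and then, are a little off and sometimes report something else, mostly with a low value. They report only what shows in the picture. A call takes as long as a camera call. They do not tell look-alikes from the thing itself.
- recognise(picture, label): "rect" ([left, top, right, bottom] in pixels, round what is visible of it).
- spot_point(picture, label): "xy" ([column, row] in pixels: a listed point, or the origin of a listed thing).
The state is a dict: "time": time; "q": joint angles; "joint_vel": joint speeds; "tau": joint torques, N m; "tcp_pos": TCP position; "tool_rot": TCP orientation; "contact_force": force on the tool from outside, world axes, zero at the start; "wrist_torque": the same for the moment, N m; "gripper_width": finger opening in m.
Only numpy, scipy, OpenCV 4.12 (cv2) and the standard library are available. Lean on these libraries where they do the work, as an engineer would, in place of code of your own. Each camera call takes 0.05 s, during which the arm holds its last target.

## Working session

There is one attempt and no reset: what is moved stays moved. The work goes in short steps, Python scripts to look and compute and a tool call to move; the robot and the scene stay as the last step left them, time stands still between calls to the robot, and variables do not carry over. Pictures are saved under pics/ and viewed, and the job is handed in when it is done.

Besides the shell and the picture viewer there is one more tool, called after ">>>" as a command line: name --argument value ..., lists and objects as JSON in quotes. step_arm: Moves the arm, as the interface text tells. Its arguments: {"type":"object","properties":{"series":{"type":"array"}},"required":["series"]}

```bash
ls; mkdir -p pics
cat > h.py <<'E'
import numpy as np, cv2
from cell import env, capture, job, recognise, spot_point
def K(c):
    h=c["img"].shape[0]; f=h/2/np.tan(np.radians(c["vertical_fov"])/2); return f
def save(c,n): cv2.imwrite("pics/"+n,c["img"][:,:,::-1])
def ext(c,obs=None):
    if "R" in c: return np.array(c["R"]),np.array(c["t"]).ravel()
    M=np.array(c["mount"]); Rt=np.array(obs["tool_rot"]); p=np.array(obs["tcp_pos"])
    Rwc=Rt@M[:3,:3]; tw=Rt@M[:3,3]+p
    return Rwc.T,-Rwc.T@tw
def proj(c,X,obs=None):
    R,t=ext(c,obs); f=K(c); P=np.atleast_2d(X)@R.T+t; s=P[:,:2]/P[:,2:]
    r2=(s**2).sum(1,keepdims=True); s=s*(1+c["k1"]*r2); return s*f+[c["cx"],c["cy"]]
def ray(c,uv,obs=None):
    R,t=ext(c,obs); f=K(c); d=(np.array(uv,float)-[c["cx"],c["cy"]])/f; s=d.copy()
    for _ in range(30): s=d/(1+c["k1"]*(s@s))
    v=R.T@np.array([s[0],s[1],1]); return -R.T@t, v/np.linalg.norm(v)
def atz(c,uv,z,obs=None):
    o,v=ray(c,uv,obs); return o+v*(z-o[2])/v[2]
def tri(rs):
    A=sum(np.eye(3)-np.outer(v,v) for o,v in rs); b=sum((np.eye(3)-np.outer(v,v))@o for o,v in rs)
    X=np.linalg.solve(A,b); return X,[np.linalg.norm(np.cross(X-o,v)) for o,v in rs]
E
python3 - <<'E'
from h import *
for n in ["scene","side","wrist"]:
    o=env.get_obs(); c=capture(n); save(c,n+"0.png"); print(n,c["vertical_fov"],c["k1"],ext(c,o)[0].round(3).tolist(),ray(c,(280,210),o))
    for l in ["pick_grip","blue_lug","blue_head"]:
        for d in spot_point(c,l)[:3]: print(l,"pt",np.round(d["xy"],1),round(d["p"],2), atz(c,d["xy"],{"pick_grip":.012,"blue_lug":.077,"blue_head":0}[l],o).round(4))
    for l in ["pick_grip","blue_ring","orange_ring","blue_head"]:
        for d in recognise(c,l)[:4]: print(l,"rect",np.round(d["rect"]),round(d["p"],2))
print(env.get_obs())
E
```

```text
pics
scene 51.160748209426934 0.03382507950589803 [[-0.542, 0.841, 0.004], [0.55, 0.358, -0.754], [-0.635, -0.407, -0.657]] (array([1.06376625, 0.34065956, 0.71382355]), array([-0.64170329, -0.40114881, -0.65367922]))
pick_grip pt [276.7 208.8] 0.71 [ 0.3754 -0.0992  0.012 ]
pick_grip pt [371.1 344.4] 0.57 [0.5981 0.2467 0.012 ]
blue_lug pt [277.8 210.3] 0.61 [ 0.4421 -0.0537  0.077 ]
blue_head pt [252.1 235.5] 0.62 [ 0.4752 -0.1031  0.    ]
blue_head pt [276.2 209.8] 0.59 [ 0.3675 -0.1057  0.    ]
pick_grip rect [323. 305. 394. 364.] 0.88
blue_ring rect [235. 193. 290. 219.] 0.88
orange_ring rect [ 83. 195. 140. 219.] 0.83
orange_ring rect [152. 225. 212. 260.] 0.7
blue_head rect [222. 195. 285. 246.] 0.85
side 42.557436591827496 -0.03075586023087618 [[0.78, -0.626, 0.012], [-0.294, -0.383, -0.876], [0.553, 0.679, -0.483]] (array([-0.19585381, -0.87693873,  0.64635159]), array([ 0.55108971,  0.68044111, -0.48301141]))
pick_grip pt [248.7 170. ] 0.82 [0.6035 0.252  0.012 ]
blue_lug pt [271.7 206.9] 0.73 [ 0.4481 -0.0526  0.077 ]
blue_head pt [293.2 242.4] 0.55 [ 0.4712 -0.1017  0.   
[... 911 characters left out ...]
 -2.18457627e-05,  1.57082089e+00]), 'joint_vel': array([ 0.0012332 , -0.00021149, -0.00114292,  0.00220264, -0.00125104,
        0.00026655]), 'tau': array([-4.85450016e-05, -5.39463580e+01,  3.40055108e+01,  1.61982680e-03,
        1.65676870e-04,  4.44760337e-05]), 'tcp_pos': array([ 5.99980714e-01, -3.46018813e-06,  2.31285415e-01]), 'tool_rot': array([[ 1.82811232e-05,  9.99999999e-01, -3.97170035e-05],
       [ 1.00000000e+00, -1.82819909e-05, -2.18460122e-05],
       [-2.18467383e-05, -3.97166041e-05, -9.99999999e-01]]), 'contact_force': array([ 0.10924981, -0.09842147, -0.27069146]), 'wrist_torque': array([-0.04454033,  0.0131298 , -0.03620049]), 'gripper_width': 0.08537620212223034}
```

View pics/scene0.png

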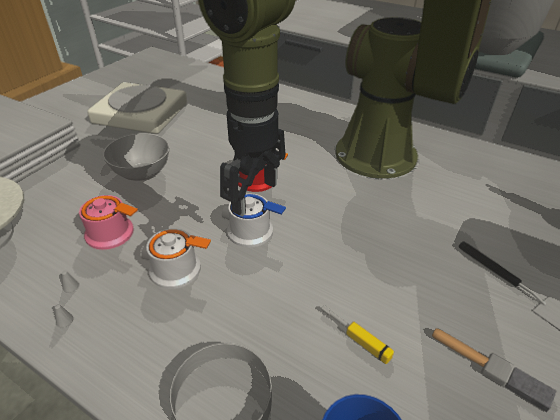

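View pics/side0.png

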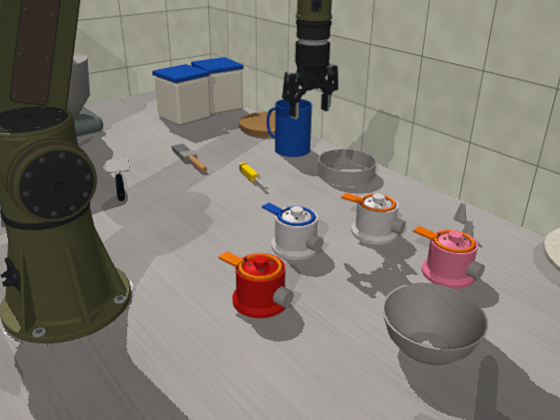

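View pics/wrist0.png

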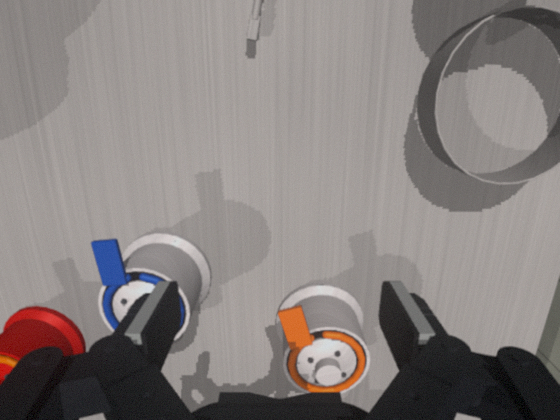

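Blue lug: scene (278,209), side (272,207), wrist (109,252). Look-alikes are the orange lug at scene (200,241), pink head at (107,222), and red head at (258,178); the last two are not meant. The pick is yellow at scene (370,342), tip about (318,308). Other handles are the wooden one (460,350) and the black one (490,262). I choose the blue ring and the yellow pick, and check them in a crop.

Run:
```python
from h import *
a=cv2.imread("pics/scene0.png");b=cv2.imread("pics/side0.png")
o=np.hstack([cv2.resize(a[290:370,300:400],(400,320),interpolation=2),cv2.resize(a[180:260,200:300],(400,320),interpolation=2)])
o2=np.hstack([cv2.resize(b[150:200,230:280],(400,280),interpolation=2),cv2.resize(b[190:270,240:340],(400,280),interpolation=2)])
cv2.imwrite("pics/crop0.png",np.vstack([o,o2]))
c=capture("scene");d=capture("side")
print("mug",atz(c,(340,402),.1), tri([ray(d,(292,150)),ray(d,(292,150))])[0] if 0 else atz(d,(292,152),0))
```

```text
mug [0.7658846 0.2584505 0.1      ] [0.80248463 0.30042426 0.        ]
```

View pics/crop0.png

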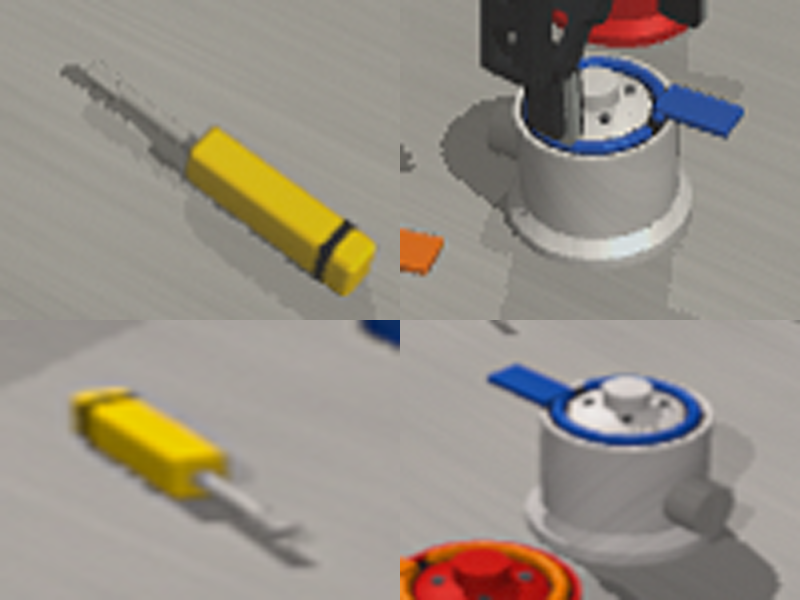

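>>> step_arm --series '[[[0.06,0,0],0,1],[[0.12,0,0],0,1],[[0.18,0,0],0,1],[[0.23,0,0],0,1],[[0.23,0,0],0,1],[[0.23,0,0],0,1]]'

```text
time: 2.05
tcp_pos: [0.5998, 0.2297, 0.2311]
tool_rot: [[-0.0, 1.0, -0.0], [1.0, 0.0, -0.001], [-0.001, -0.0, -1.0]]
contact_force: [-0.0, -0.0, -0.7]
gripper_width: 0.085
```

The crop confirms the yellow pick with its black tail band, and the blue ring and lug on the silver head. Next is a wrist look at the pick.

Run:
```python
from h import *
o=env.get_obs(); c=capture("wrist"); save(c,"wrist1.png")
hsv=cv2.cvtColor(c["img"],cv2.COLOR_RGB2HSV)
m=cv2.inRange(hsv,(20,120,80),(35,255,255))
n,l,s,ce=cv2.connectedComponentsWithStats(m); print(s[1:][s[1:,4]>50],ce[1:][s[1:,4]>50])
for d in spot_point(c,"pick_grip")[:2]: print(d["xy"],d["p"],atz(c,d["xy"],.012,o))
for n in ["scene","side"]:
    c2=capture(n)
    for lb in ["pick_grip","blue_lug","blue_head"]:
        for d in spot_point(c2,lb)[:2]: print(n,lb,np.round(d["xy"],1),d["p"],atz(c2,d["xy"],{"pick_grip":.012,"blue_lug":.077,"blue_head":0}[lb]).round(4))
```

```text
[[ 271  123   23   17  313]
 [ 258  141   33   71 1438]] [[282.26837061 130.99361022]
 [273.3984701  175.34700974]]
[276.2, 170.5] 0.75 [0.59529448 0.23612582 0.012     ]
scene pick_grip [373.4 345.8] 0.87 [0.5985 0.2513 0.012 ]
scene blue_lug [277.2 209.6] 0.67 [ 0.4409 -0.0561  0.077 ]
scene blue_head [248.7 233. ] 0.91 [ 0.4727 -0.1146  0.    ]
side pick_grip [248.2 174.1] 0.48 [0.5866 0.2308 0.012 ]
side blue_lug [265.6 207.6] 0.84 [ 0.4354 -0.047   0.077 ]
side blue_head [292.5 245.1] 0.87 [ 0.4628 -0.1093  0.    ]
```

View pics/wrist1.png

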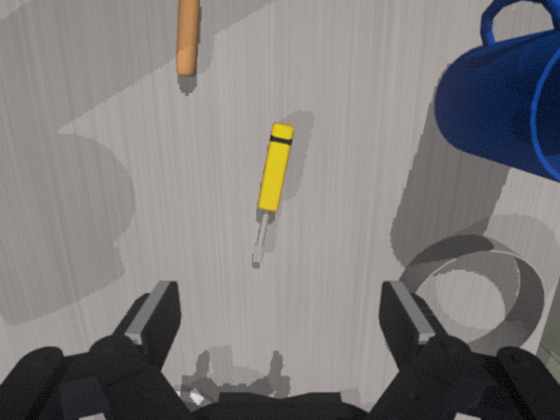

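```bash
cat > fit.py <<'E'
from h import *
from scipy.optimize import minimize
def hull(c,o,P):
    m=np.zeros(c["img"].shape[:2],np.uint8)
    cv2.fillConvexPoly(m,cv2.convexHull(np.round(proj(c,P,o)*16).astype(np.int32)),255,shift=4); return m
def box(x0,x1,w,z0,z1):
    return np.array([[x,y,z] for x in(x0,x1) for y in(-w/2,w/2) for z in(z0,z1)])
def place(B,x,y,a):
    R=np.array([[np.cos(a),-np.sin(a),0],[np.sin(a),np.cos(a),0],[0,0,1]]); return B@R.T+[x,y,0]
E
python3 - <<'E'
from fit import *
o=env.get_obs(); c=capture("wrist")
hsv=cv2.cvtColor(c["img"],cv2.COLOR_RGB2HSV)
m=cv2.inRange(hsv,(20,120,60),(35,255,255)); m=cv2.morphologyEx(m,cv2.MORPH_CLOSE,np.ones((11,11)))
n,l,s,ce=cv2.connectedComponentsWithStats(m); k=1+np.argmax(s[1:,4]); m=np.uint8(l==k)*255; print(s[k])
B=box(-.045,.045,.022,0,.024)
def cost(p):
    h=hull(c,o,place(B,p[0],p[1],p[2])); return 1-(np.count_nonzero(h&m)/np.count_nonzero(h|m))
best=min((minimize(cost,[.595,.236,a],method="Nelder-Mead",options=dict(initial_simplex=[[.595,.236,a],[.605,.236,a],[.595,.246,a],[.595,.236,a+.1]])) for a in(-1.6,-1.75,-1.45)),key=lambda r:r.fun)
p=best.x; print("pick",p.round(4),np.degrees(p[2]),best.fun)
tip=p[:2]+.11*np.array([np.cos(p[2]),np.sin(p[2])]); print("tip model px",proj(c,[[*tip,.012]],o), "seen",atz(c,(256,266),.012,o))
# lug from wrist0
o0=dict(tool_rot=np.array([[0,1,0],[1,0,0],[0,0,-1.]]),tcp_pos=[.59998,0,.23129])
c0=dict(c); c0["img"]=cv2.imread("pics/wrist0.png")[:,:,::-1].copy()
hsv=cv2.cvtColor(c0["img"],cv2.COLOR_RGB2HSV); m=cv2.inRange(hsv,(105,120,60),(130,255,255)); m[:, 220:]=0
cv2.imwrite("pics/bm.png",cv2.resize(np.hstack([cv2.cvtColor(m,8)[220:350,70:230],c0["img"][220:350,70:230,::-1]]),None,fx=2.5,fy=2.5,interpolation=0))
E
```

```text
[ 258  123   35   89 1813]
pick [ 0.5935  0.2395 -1.7767] -101.80023748960738 0.12118274357731462
tip model px [[254.85290856 260.82633131]] seen [0.57213837 0.12527228 0.012     ]
```

View pics/bm.png

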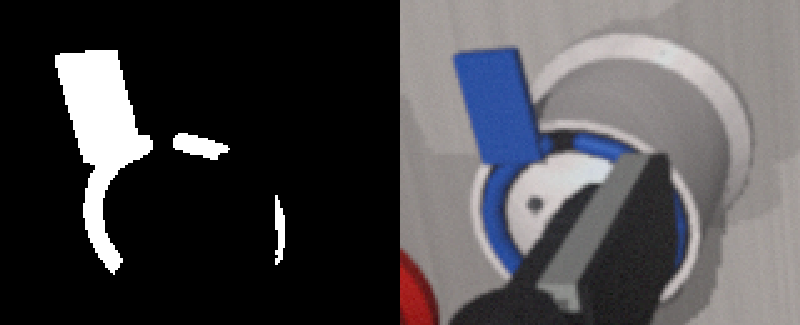

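Run:
```python
from fit import *
c=capture("wrist")
o0=dict(tool_rot=np.array([[0,1,0],[1,0,0],[0,0,-1.]]),tcp_pos=[.59998,0,.23129])
P=[atz(c,p,.083,o0) for p in [(92.4,240.8),(117.4,239.2),(102.8,284.8),(126,276)]]
for p in P: print(p.round(4))
d=P[0]-P[2]; print("left edge dir",np.degrees(np.arctan2(d[1],d[0])),"w",np.linalg.norm(P[0]-P[1]))
d=P[1]-P[3]; print("right edge dir",np.degrees(np.arctan2(d[1],d[0])))
d=P[1]-P[0]; print("outer edge normal",np.degrees(np.arctan2(d[1],d[0]))+90)
# head foot / rim in wrist0: rim circle fit not visible; use model overlay for candidates
```

```text
[ 0.4286 -0.043   0.083 ]
[ 0.4522 -0.0413  0.083 ]
[ 0.4305 -0.0885  0.083 ]
[ 0.4546 -0.0788  0.083 ]
left edge dir 92.4602018450219 w 0.023712009523876615
right edge dir 93.70113044205148
outer edge normal 94.05707584501107
```

>>> step_arm --series '[[[0.008,-0.007,0.04],-5,1],[[0.008,-0.007,0.09],-11.5,1],[[0.008,-0.007,0.09],-11.5,1],[[0.008,-0.007,0.09],-11.5,1]]'

```text
time: 3.15
tcp_pos: [0.5938, 0.2383, 0.1429]
tool_rot: [[-0.198, 0.98, 0.001], [0.98, 0.198, 0.001], [0.0, 0.001, -1.0]]
contact_force: [-0.2, 0.1, 0.1]
gripper_width: 0.0855
```

>>> step_arm --series '[[[0,0,0],10,1],[[0,0,0],20,1],[[0,0,0],22.5,1],[[0,0,0],22.5,1]]'

```text
time: 3.65
tcp_pos: [0.5947, 0.2386, 0.1441]
tool_rot: [[0.191, 0.982, 0.004], [0.982, -0.191, 0.002], [0.002, 0.004, -1.0]]
contact_force: [0.4, 0.2, 0.0]
gripper_width: 0.0855
```

Run:
```python
from fit import *
o=env.get_obs(); c=capture("wrist"); save(c,"wrist2.png"); print(o["tcp_pos"],o["tool_rot"][:,0])
hsv=cv2.cvtColor(c["img"],cv2.COLOR_RGB2HSV)
m=cv2.inRange(hsv,(20,120,40),(35,255,255)); m=cv2.morphologyEx(m,cv2.MORPH_CLOSE,np.ones((21,21)))
n,l,s,ce=cv2.connectedComponentsWithStats(m); k=1+np.argmax(s[1:,4]); m=np.uint8(l==k)*255; print(s[k])
B=box(-.045,.045,.022,0,.024)
def cost(p):
    h=hull(c,o,place(B,p[0],p[1],p[2])); return 1-(np.count_nonzero(h&m)/np.count_nonzero(h|m))
best=min((minimize(cost,[.595,.236,a],method="Nelder-Mead",options=dict(initial_simplex=[[.595,.236,a],[.605,.236,a],[.595,.246,a],[.595,.236,a+.1]])) for a in(-1.6,-1.75,-1.85)),key=lambda r:r.fun)
p=best.x; print("pick",p.round(4),np.degrees(p[2]),best.fun)
im=c["img"][:,:,::-1].copy(); h=hull(c,o,place(B,*p)); cs,_=cv2.findContours(h,0,2); cv2.drawContours(im,cs,-1,(0,0,255),1)
tip=p[:2]+.11*np.array([np.cos(p[2]),np.sin(p[2])]); t=proj(c,[[*tip,.012]],o)[0]; print(t); cv2.circle(im,tuple(int(v) for v in t),4,(0,255,0),1)
cv2.imwrite("pics/w2o.png",im)
```

```text
[0.5947421  0.23860469 0.14410615] [0.19138603 0.98151217 0.00229117]
[ 265  143   29  112 2997]
pick [ 0.5937  0.2388 -1.777 ] -101.81507592247682 0.09456193353474318
[277.15575201 315.64464415]
```

View pics/w2o.png

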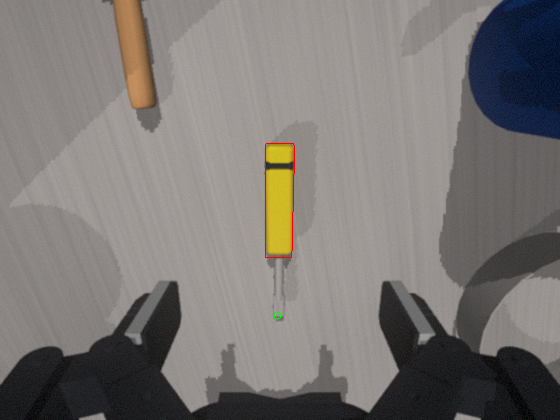

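The overlay matches the yellow handle (279,200), and the tip prediction lands on the blade end (277,316). Next I descend and grip.

>>> step_arm --series '[[[0,-0.001,0.04],0.8,1],[[0,-0.001,0.08],0.8,1],[[0,-0.001,0.115],0.8,1],[[0,-0.001,0.135],0.8,1],[[0,-0.001,0.14],0.8,1],[[0,-0.001,0.14],0.8,1],[[0,-0.001,0.14],0.8,1]]'

```text
time: 4.58
tcp_pos: [0.5932, 0.2387, 0.0028]
tool_rot: [[0.204, 0.979, 0.002], [0.979, -0.204, 0.001], [0.001, 0.002, -1.0]]
contact_force: [0.6, 0.3, 0.4]
gripper_width: 0.0852
```

>>> step_arm --series '[[[0,0,0],0,0],[[0,0,0],0,0],[[0,0,0],0,0],[[0,0,0],0,0],[[0,0,0],0,0],[[0,0,0],0,0],[[0,0,0],0,0],[[0,0,0],0,0]]'

```text
time: 5.58
tcp_pos: [0.5924, 0.2383, 0.0017]
tool_rot: [[0.205, 0.979, 0.001], [0.979, -0.205, 0.0], [0.0, 0.001, -1.0]]
contact_force: [0.4, -0.9, 5.2]
gripper_width: 0.0209
```

>>> step_arm --series '[[[0,0,-0.02],0,0],[[0,0,-0.05],0,0],[[0,0,-0.08],0,0],[[0,0,-0.1],0,0],[[0,0,-0.1],-8,0],[[0,0,-0.1],-15,0],[[0,0,-0.1],-15,0]]'

```text
time: 6.45
tcp_pos: [0.5912, 0.2379, 0.1004]
tool_rot: [[-0.055, 0.999, -0.002], [0.999, 0.055, -0.001], [-0.001, -0.002, -1.0]]
contact_force: [-1.6, -0.4, -1.9]
gripper_width: 0.0211
```

```bash
python3 - <<'E'
from fit import *
o=env.get_obs(); print(o["tcp_pos"],o["tool_rot"][:,0],o["gripper_width"])
c=capture("wrist"); save(c,"wrist3.png")
for n in ["scene","side"]:
    c=capture(n); save(c,n+"3.png")
    X=o["tcp_pos"]+[0,0,.010]; print(n,proj(c,[X,X-.11*o["tool_rot"][:,0]]).round(1))
    for d in spot_point(c,"pick_grip")[:1]: print(d)
E
python3 -c "
import cv2,numpy as np
a=cv2.imread('pics/scene3.png');b=cv2.imread('pics/wrist3.png')
cv2.imwrite('pics/c3.png',np.hstack([cv2.resize(a[180:360,240:420],(400,400)),cv2.resize(b,(400,300))[0:300].repeat(1,0) if 0 else cv2.copyMakeBorder(cv2.resize(b,(400,300)),0,100,0,0,0)]))"
```

```text
[0.59124726 0.23792486 0.1004141 ] [-5.45296936e-02  9.98512016e-01 -5.15482655e-04] 0.02113515272765477
scene [[376.3 306. ]
 [317.  280.6]]
{'xy': [379.7, 309.7], 'p': 0.7}
side [[247.4 139.6]
 [274.4 151.7]]
{'xy': [249.4, 136.8], 'p': 0.55}
```

View pics/c3.png

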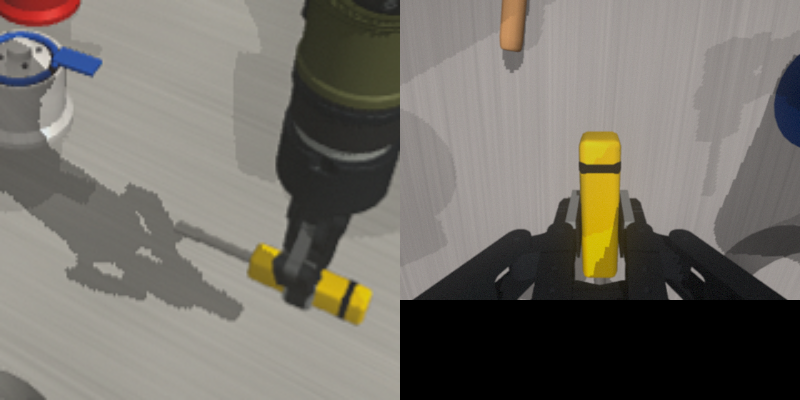

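View pics/side3.png

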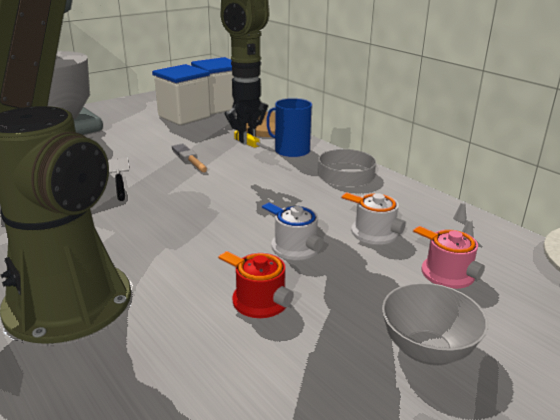

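>>> step_arm --series '[[[-0.025,-0.03,0],0,0],[[-0.05,-0.06,0],0,0],[[-0.075,-0.09,0.01],0,0],[[-0.1,-0.12,0.02],0,0],[[-0.125,-0.15,0.035],0,0],[[-0.135,-0.161,0.045],0,0],[[-0.14,-0.166,0.048],0,0],[[-0.14,-0.166,0.048],0,0],[[-0.14,-0.166,0.048],0,0]]'

```text
time: 7.82
tcp_pos: [0.4354, 0.0897, 0.0539]
tool_rot: [[-0.056, 0.998, 0.002], [0.998, 0.056, 0.0], [0.0, 0.002, -1.0]]
contact_force: [1.3, -0.1, -1.6]
gripper_width: 0.0206
```

```bash
cat > look.py <<'E'
import sys
from fit import *
k=sys.argv[1]
o=env.get_obs(); print(o["time"],o["tcp_pos"].round(4),o["tool_rot"][:,0].round(3),o["gripper_width"],o["contact_force"].round(1))
a=capture("scene"); b=capture("side"); save(a,f"scene{k}.png"); save(b,f"side{k}.png")
X=o["tcp_pos"]+[0,0,.010]
ims=[]
for c,(u,v) in((a,(210,170)),(b,(210,150))):
    im=cv2.resize(c["img"][v:v+130,u:u+130,::-1],(400,400),interpolation=2)
    for P,col in((X-.11*o["tool_rot"][:,0],(0,255,0)),([.4414,-.058,.077],(0,255,255))):
        p=(proj(c,[P])[0]-[u,v])*400/130; cv2.circle(im,tuple(int(q) for q in p),3,col,1)
    ims.append(im)
cv2.imwrite(f"pics/l{k}.png",np.hstack(ims))
for c in (a,b):
    for d in spot_point(c,"blue_lug")[:1]: print(d, proj(c,[[.4414,-.058,.077]]))
E
python3 look.py 4
```

```text
7.825 [0.4354 0.0897 0.0539] [-0.056  0.998  0.   ] 0.02064219682924271 [ 1.3 -0.1 -1.6]
{'xy': [277.3, 209.4], 'p': 0.97} [[276.34646694 209.42797623]]
{'xy': [265.0, 210.8], 'p': 0.82} [[270.80722276 208.71108571]]
```

View pics/l4.png

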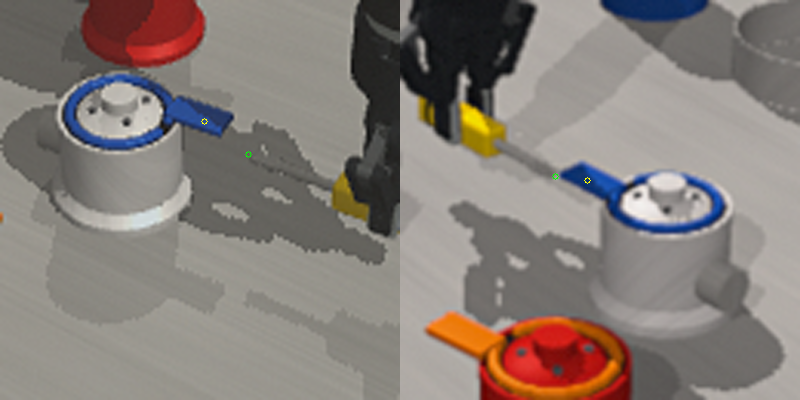

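>>> step_arm --series '[[[-0.01,-0.002,0],0,0],[[-0.02,-0.002,0],0,0],[[-0.03,-0.002,0],0,0],[[-0.038,-0.002,0],0,0],[[-0.045,-0.002,0],0,0],[[-0.045,-0.002,0],0,0],[[-0.045,-0.002,0],0,0]]'

```text
time: 8.9
tcp_pos: [0.4346, 0.0442, 0.0533]
tool_rot: [[-0.056, 0.998, 0.0], [0.998, 0.056, 0.0], [0.0, 0.0, -1.0]]
contact_force: [0.1, 0.7, -0.8]
gripper_width: 0.0208
```

```bash
python3 look.py 5
```

```text
8.9 [0.4346 0.0442 0.0533] [-0.056  0.998  0.   ] 0.0208265339732033 [ 0.1  0.7 -0.8]
{'xy': [275.9, 209.9], 'p': 0.64} [[276.34646694 209.42797623]]
{'xy': [267.3, 208.2], 'p': 0.91} [[270.80722276 208.71108571]]
```

View pics/l5.png

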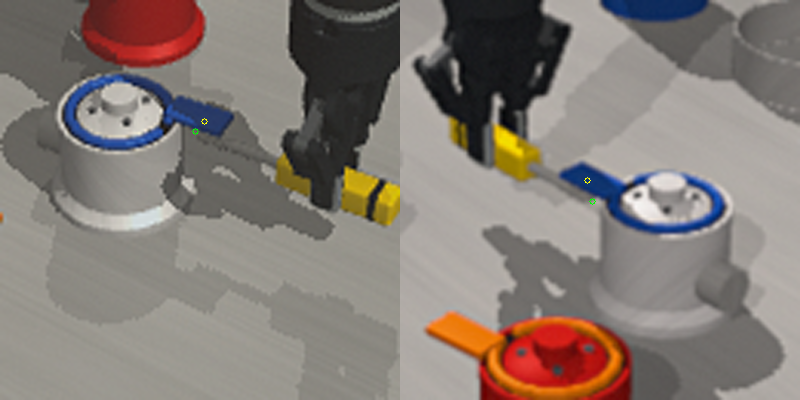

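>>> step_arm --series '[[[0,0,-0.005],0,0],[[0,0,-0.01],0,0],[[0,0,-0.015],0,0],[[0,0,-0.02],0,0],[[0,0,-0.026],0,0],[[0,0,-0.032],0,0],[[0,0,-0.032],0,0]]'

```text
time: 9.98
tcp_pos: [0.4351, 0.0442, 0.0859]
tool_rot: [[-0.056, 0.998, 0.001], [0.998, 0.056, 0.0], [0.0, 0.001, -1.0]]
contact_force: [0.3, -0.9, -2.1]
gripper_width: 0.021
```

```bash
python3 look.py 6
```

```text
9.975 [0.4351 0.0442 0.0859] [-0.056  0.998  0.   ] 0.0210478462214352 [ 0.3 -0.9 -2.1]
{'xy': [277.3, 202.2], 'p': 0.6} [[276.34646694 209.42797623]]
{'xy': [270.2, 201.7], 'p': 0.68} [[270.80722276 208.71108571]]
```

View pics/l6.png

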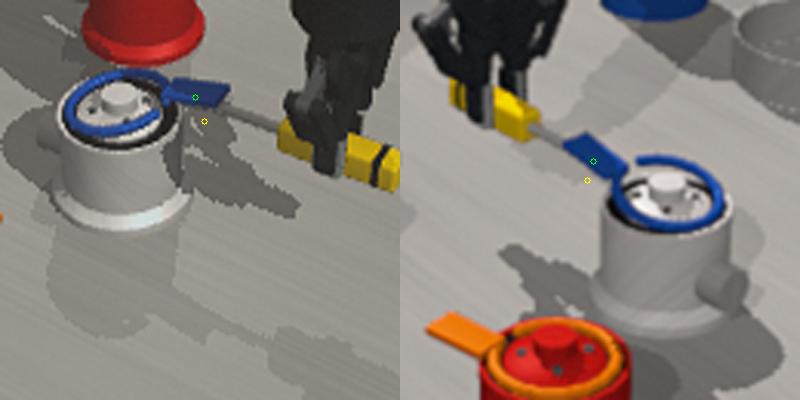

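The ring is tilting as intended, with the lug up on the pick tip at scene-crop (195,95). I continue along the arc.

>>> step_arm --series '[[[0,0,-0.006],0,0],[[-0.001,0,-0.012],0,0],[[-0.003,0,-0.018],0,0],[[-0.005,0,-0.024],0,0],[[-0.008,0,-0.03],0,0],[[-0.011,0,-0.036],0,0],[[-0.014,0,-0.042],0,0],[[-0.016,0,-0.046],0,0],[[-0.016,0,-0.046],0,0]]'

```text
time: 11.3
tcp_pos: [0.4358, 0.0279, 0.1317]
tool_rot: [[-0.056, 0.998, 0.001], [0.998, 0.056, -0.0], [-0.0, 0.001, -1.0]]
contact_force: [-0.5, -0.2, -1.4]
gripper_width: 0.0208
```

```bash
python3 look.py 7
```

```text
11.3 [0.4358 0.0279 0.1317] [-0.056  0.998 -0.   ] 0.020758099640073968 [-0.5 -0.2 -1.4]
{'xy': [268.8, 183.1], 'p': 0.75} [[276.34646694 209.42797623]]
{'xy': [275.8, 187.6], 'p': 0.84} [[270.80722276 208.71108571]]
```

View pics/l7.png

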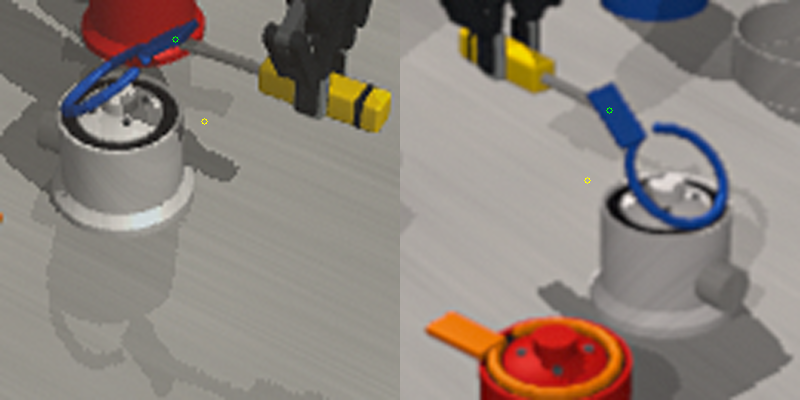

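>>> step_arm --series '[[[0.006,0,0.002],0,0],[[0.016,0,0.003],0,0],[[0.03,0,0.004],0,0],[[0.05,0,0.004],0,0],[[0.08,0.01,0.004],0,0],[[0.11,0.03,0.01],0,0],[[0.14,0.055,0.03],0,0],[[0.165,0.08,0.05],0,0],[[0.17,0.085,0.07],0,0],[[0.17,0.085,0.08],0,0]]'

```text
time: 12.75
tcp_pos: [0.51, 0.2037, 0.0499]
tool_rot: [[-0.057, 0.998, -0.002], [0.998, 0.057, -0.001], [-0.0, -0.002, -1.0]]
contact_force: [-0.3, -0.4, -1.0]
gripper_width: 0.0207
```

```bash
python3 look.py 8
```

```text
12.75 [0.51   0.2037 0.0499] [-0.057  0.998 -0.   ] 0.020669805870336913 [-0.3 -0.4 -1. ]
{'xy': [267.8, 182.5], 'p': 0.87} [[276.34646694 209.42797623]]
{'xy': [276.7, 186.3], 'p': 0.67} [[270.80722276 208.71108571]]
```

View pics/scene8.png

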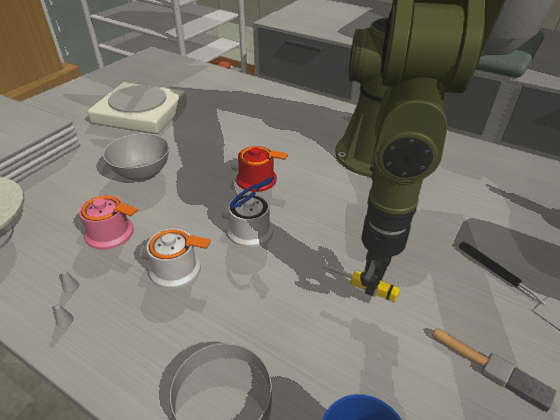

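The ring stays up at scene (252,190), and the bench below the pick is clear. Lowering it gently.

>>> step_arm --series '[[[0,0,0.012],0,0],[[0,0,0.024],0,0],[[0,0,0.034],0,0],[[0,0,0.04],0,0],[[0,0,0.044],0,0],[[0,0,0.046],0,0],[[0,0,0.047],0,0],[[0,0,0.047],0,0]]'

```text
time: 13.95
tcp_pos: [0.5111, 0.2027, 0.0045]
tool_rot: [[-0.056, 0.998, 0.0], [0.998, 0.056, 0.0], [0.0, 0.0, -1.0]]
contact_force: [0.2, 1.1, -1.5]
gripper_width: 0.0207
```

>>> step_arm --series '[[[0,0,0.001],0,0],[[0,0,0.002],0,0],[[0,0,0.002],0,0],[[0,0,0.002],0,0]]'

```text
time: 14.45
tcp_pos: [0.5109, 0.2026, 0.0023]
tool_rot: [[-0.056, 0.998, 0.0], [0.998, 0.056, 0.0], [0.0, 0.0, -1.0]]
contact_force: [-0.1, 0.4, -1.8]
gripper_width: 0.0207
```

>>> step_arm --series '[[[0,0,0.001],0,0],[[0,0,0.001],0,0],[[0,0,0.001],0,0]]'

```text
time: 14.82
tcp_pos: [0.511, 0.2027, 0.0016]
tool_rot: [[-0.056, 0.998, 0.0], [0.998, 0.056, 0.0], [0.0, 0.0, -1.0]]
contact_force: [-1.4, -0.2, 5.1]
gripper_width: 0.0208
```

The pick touches the bench (5 N). Release gently and rise.

>>> step_arm --series '[[[0,0,0],0,0.3],[[0,0,0],0,0.4],[[0,0,0],0,0.6],[[0,0,0],0,0.8],[[0,0,0],0,0.8],[[0,0,-0.01],0,0.8],[[0,0,-0.03],0,0.8],[[0,0,-0.07],0,0.8],[[0,0,-0.12],0,0.8],[[0,0,-0.15],0,0.8]]'

```text
time: 16.08
tcp_pos: [0.512, 0.203, 0.1548]
tool_rot: [[-0.056, 0.998, 0.003], [0.998, 0.056, 0.001], [0.001, 0.003, -1.0]]
contact_force: [0.3, 0.0, -0.3]
gripper_width: 0.0681
```

>>> step_arm --series '[[[0.03,0,-0.03],0,0.8],[[0.06,0,-0.05],0,0.8],[[0.06,0,-0.05],0,0.8],[[0.06,0,-0.05],0,0.8]]'

```text
time: 16.58
tcp_pos: [0.5071, 0.262, 0.201]
tool_rot: [[-0.056, 0.998, -0.0], [0.998, 0.056, -0.001], [-0.001, -0.001, -1.0]]
contact_force: [-0.8, 0.1, -0.3]
gripper_width: 0.0685
```

Run:
```python
from fit import *
from scipy.optimize import minimize_scalar
o=env.get_obs(); print(o["time"],o["tcp_pos"],o["contact_force"])
a=capture("scene"); b=capture("side"); w=capture("wrist"); save(a,"scene9.png"); save(b,"side9.png"); save(w,"wrist9.png")
# tilt from the blue_lug spots in two views
u=np.array([-.056,.998,0]); L0=np.array([.4414,-.058,.077]); pin=L0-.102*u
S=[(c,spot_point(c,"blue_lug")[0]["xy"]) for c in(a,b)]
X,r=tri([ray(c,p) for c,p in S]); print(S[0][1],S[1][1],X.round(4),np.round(r,4),"tilt",np.degrees(np.arctan2(X[2]-.077,(X-pin)@u)))
cv2.imwrite("pics/l9.png",np.vstack([np.hstack([cv2.resize(a["img"][150:290,90:290,::-1],(400,280)),cv2.resize(b["img"][150:290,210:410,::-1],(400,280))]),np.hstack([cv2.resize(a["img"][240:380,280:480,::-1],(400,280)),cv2.resize(w["img"][:,:,::-1],(400,280))])]))
```

```text
16.575 [0.50711954 0.26198234 0.20104407] [-0.81935237  0.11238086 -0.32734277]
[266.3, 182.3] [277.9, 184.3] [ 0.4435 -0.0812  0.1447] [0.0012 0.0012] tilt 40.73556129482728
```

View pics/l9.png

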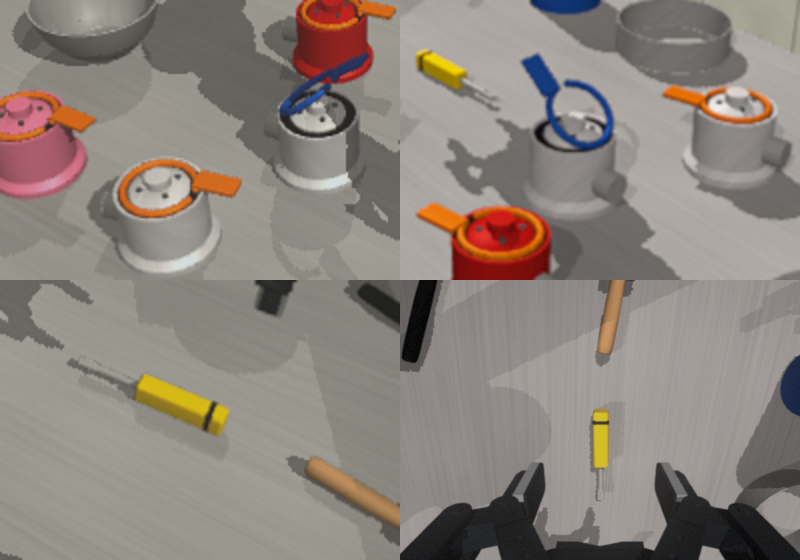

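The blue ring is up at about 40°, the orange ring is shut, the pick lies flat on the bench and the gripper is clear.

```bash
python3 -c "
from cell import job; print(job.hand_in())"
```

```text
the job is handed in; nothing more can be done
None
```

The job is done and handed in at about 16.7 s: the blue ring is tilted up out of its groove and the pick is back on the bench. I gripped the pick by its handle, slid its blade under the blue lug and raised it along an arc. I then drew the pick out and set it down on clear bench about 9 cm from where it had been; touchdown was about 5 N.

- **Blue ring:** it stayed up after the pick left, at about 40° as triangulated from the two fixed cameras.
- **Orange ring and other parts:** the orange ring still lies shut in its groove. The red and pink heads were not touched.
- **Pick and gripper:** the pick lies flat on the bench and the gripper is open and clear of everything. Contact force stayed around 5 N or less in every reading I took.
- **Disagreement:** the networks' side-camera lug points were up to 6 px off my own estimate before the lift. That did not matter, and none of the last checks failed.

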